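# Clear the sloping scanner glass and start the scan

### The arm

A 7-joint arm with a two-finger parallel gripper is mounted at the origin on the work surface. World frame = base frame: x ahead of the robot, y to its left, z up, the work surface at z = 0. Lengths are in m, angles in rad, forces in N, time in s.
With the tool pointing down it reaches from about 0.4 to 0.85 m from the base axis. Payload 10.4 kg.
Tool frame: the origin (TCP) lies on the front face of the gripper's body, between the roots of the fingers; the fingertips stand 73 mm ahead of it and the grasp point (between the pads) lies 54 mm ahead of it (tcp_to_grasp is the distance from the TCP to the grasp point, in m); x points along the fingers, y is the direction in which the jaws open and shut, and the axes are right-handed (so a half turn about x gives the same grasp; the last joint's range is limited). The gripper opens to 85 mm and grips with 20 to 120 N. Pads are 22 mm wide; open, the fingers measure 114 mm over their backs; the gripper's body (76 mm by 85 mm) begins 54 mm behind the grasp point. The pads swing forward as they close: fully open they stand 13 mm farther back than shut.
Start: joints at [1.262, 0.332, -0.065, 1.46, 0.022, 1.35, -0.088], TCP at [0.176, -0.6, 0.304] pointing down, gripper open.
Joint ranges: [-2.6, 2.6], [-0.5, 2.12], [-1.47, 1.34], [0.16, 2.42], [-1.27, 4.41], [0.06, 2.06], [-2.6, 2.6]. Speed limits (rad/s): [2.22, 2.22, 2.79, 2.79, 3.14, 3.14, 3.14].

### API

Orientations are given as a unit quaternion [x, y, z, w].
In Python, from station import get_state, camera, job_done, tcp_to_grasp gives the robot as it stands.
- The arm moves only by the tool servo_tool, never from a script. Its arguments are lists of equal length, an entry for each row: "xyz": the shift along the tool's x, y, z in m, a list of three; "rot": the turn, a rotation vector about the tool's x, y, z in degrees, a list of three. In form: {"xyz": [[x, y, z], ...], "rot": [[wx, wy, wz], ...]}. A call has 1 to 20 rows; each row is the pose to reach, as a shift and turn from the pose commanded when the call began, along the tool's axes at that moment; what a row does not reach only later rows make up. A row lasts 1/10 s, in which the tool goes at most 50 mm and 8.59 degrees, less where a joint would pass 70% of its speed; a pose out of reach is approached as far as the arm can. A call with a gripper value outside its range is refused whole. "hand" is the closure in counts, from 0 (fully open) to 255 (shut), set as the call begins (left out, the last holds). The fingers move at their own pace and stop on an object; "grip_force" is the grip in N (left out, the last holds). Time passes only in rows, so rows that repeat a pose let the fingers close. It gives the time, the measured TCP pose, the force and the opening at its end, in the units of the state.
- get_state(): the state, without advancing time (a new reading comes with each control period).
- camera(name): name is "side" or "top"; returns a dict with "image" (400x640x3 uint8, blue, green, red), "K" (3x3 intrinsics, pixels), "xyz" and "rotation" of the camera in the world. Camera axes: x right, y down, z forward; pixel columns grow to the right and rows downward; lengths in m; the calibration is good to about 2 mm. A picture is of the moment at which its call begins. There is no depth.
- job_done(): hands the job in, once; it reports no verdict.
The state is a dict: "t": time; "qpos": joint angles; "qd": joint speeds; "effort": joint torques, N m; "tcp_pos": TCP position; "tcp_rot": TCP orientation; "ft_force": force on the tool from outside, world axes, zero at the start; "ft_torque": the same for the moment, N m; "width": finger opening in m.
Only numpy, scipy, OpenCV 4.12 (cv2) and the standard library are available. Lean on these libraries where they do the work, as an engineer would, in place of code of your own. Each camera call takes 0.05 s, during which the arm holds its last target. There are 200 camera calls.

### The job

Take the scraper block from its cork pad and, holding it square to the sloping glass of the book scanner, wipe all four plastic offcuts down off the glass into the tray at its foot, touching them with the scraper only. Stand the scraper back on its pad and let go, then press the scanner's start button fully down and release it. Keep the scraper's force on the glass under 40 N, and leave the tape roll, mug, bottle and stapler where they are.

Things in the scene. Friction and masses are not known exactly. Their poses are not given: they have to be found in the camera images.
- scanner: Fixed white book scanner, 240 (y) by 402 mm (x); origin on the desk under the middle of the glass; -x is downhill. x = -223 to -106: open tray, inside 114 by 228 mm, floor z = 6, wall tops z = 45 mm. x = -106 to 106: the glass, sloping 28 degrees, z = 65 up to 177 mm. x = 106 to 176: level deck, z = 175, with the button (y = -60) and a tape roll (y about +65).
- glass: The scanner's dark glass pane, 240 mm along the slope (its x, positive uphill), 212 mm across (its y); origin at the centre of its upper face, z = the outward normal, tilted 28 degrees from vertical towards downhill. Rails 13 mm wide stand 10 mm above the glass along both sides (inner faces at y = +-106 mm); the low and high edges have none.
- scraper: Wiping block: a black rubber foot 30 mm thick (x), 150 mm long (y), 28 mm high, with a wooden grip on its middle, 26 mm thick (x), 64 mm long (y), from 28 to 82 mm above the sole. Origin at the centre of the sole, z up the grip. About 0.2 kg. At the start it stands upright on the pad; same both ways round.
- pad: Fixed cork pad lying on the desk, 110 (x) by 190 (y) by 6 mm; origin at the centre of its underside. The scraper's length lies along the pad's y.
- button (a joint): Start button travel in m: 0 = released, 0.006 = fully down; it springs back, about 5 N fully down.
- button_top (a point): Centre of the top of the button, a level steel push 32 mm across on the scanner's deck, 18 mm above the deck; it moves down 6 mm when pressed.
- chip_a: a loose white plastic offcut lying flat on the glass, long side (its y) roughly across the slope, 28 (x) by 74 (y) by 10 mm; origin at the centre of its underside
- chip_b: a loose white plastic offcut lying flat on the glass, long side (its y) roughly across the slope, 34 by 62 by 12 mm; origin at the centre of its underside
- chip_c: a loose white plastic offcut lying flat on the glass, long side (its y) roughly across the slope, L-shaped, an arm 18 by 70 mm centred at x = -8 mm and a stub out to x = +19 mm at y = +7 to +35 mm, 10 mm thick; origin at the centre of its underside
- chip_d: a loose white plastic offcut lying flat on the glass, long side (its y) roughly across the slope, 24 by 66 by 14 mm; origin at the centre of its underside
- tape_roll: Bystander: bare tape roll lying on the scanner's deck, 62 mm across, 22 mm high; origin at the centre of its underside
- mug: Bystander: white mug, 80 mm across, 90 mm high; origin at the centre of its underside
- sanitiser: Bystander: clear bottle, 60 mm across, 150 mm high; origin at the centre of its underside
- stapler: Bystander: black stapler, 150 (x) by 36 by 55 mm; origin at the centre of its underside

How it is judged:
By the outcome, as a careful person would: the job done as asked, in the order asked, and still so for the second after the job is handed in, with the robot touching nothing.
It also fails if it takes over 64 s, if anything falls off the work surface, if the arm or the gripper's body presses on something with over 40 N, if the wrist force passes 120 N, or if a joint passes its speed limit or range.

## Working session

There is one attempt and no reset: what is moved stays moved. The work goes in short steps, Python scripts to look and compute and a tool call to move; the robot and the scene stay as the last step left them, time stands still between calls to the robot, and variables do not carry over. Pictures are saved under pics/ and viewed, about 8 in all and at most 12, crops included, and the job is handed in when it is done.

Besides the shell and the picture viewer there is one more tool, called after "Emit:" as name(argument=value, ...) on one line, values as JSON. servo_tool: Moves the arm, as the interface text tells. Its arguments: {"type":"object","properties":{"xyz":{"type":"array","items":{"type":"array","items":{"type":"number"}}},"rot":{"type":"array","items":{"type":"array","items":{"type":"number"}}},"hand":{"type":"number"},"grip_force":{"type":"number"}},"required":["xyz","rot"]}

```bash
ls; mkdir -p pics; python3 - <<'E'
from station import *
import cv2
print(get_state(), tcp_to_grasp)
for n in("side","top"):
    c=camera(n); cv2.imwrite(f"pics/{n}0.png",c["image"]); print(n,c["K"],c["xyz"],c["rotation"])
E
```

```text
pics
{'t': 0.0, 'qpos': array([ 1.26239521,  0.3328451 , -0.06472173,  1.46093859,  0.02160163,
        1.34987791, -0.08850051]), 'qd': array([-0.00102295,  0.00120824, -0.00232731,  0.00031618, -0.00090156,
       -0.00019638,  0.0003337 ]), 'effort': array([ 7.94863190e-04, -6.25454950e+01,  4.95339639e-02, -3.91598189e+01,
        1.62830902e-02,  1.00338523e-02,  1.56036975e-05]), 'tcp_pos': array([ 0.17613998, -0.59938777,  0.30313393]), 'tcp_rot': array([-0.69980767, -0.10119406,  0.69998643, -0.10023963]), 'ft_force': array([ 0.51718479, -0.07640709, -0.27732649]), 'ft_torque': array([0.01287021, 0.02135599, 0.01230416]), 'width': 0.0858237722806159} 0.0539
side [[468.23582553   0.         320.9915031 ]
 [  0.         468.23582553 205.51206044]
 [  0.           0.           1.        ]] [ 0.26227461 -0.62061941  0.89732253] [ 0.89842906 -0.14566583  0.07207194 -0.40793668]
top [[409.32787949   0.         321.14141506]
 [  0.         409.32787949 205.80227768]
 [  0.           0.           1.        ]] [0.51708386 0.21417671 1.08234994] [ 0.7145925  -0.69917225  0.01796477 -0.01389214]
```

View pics/top0.png

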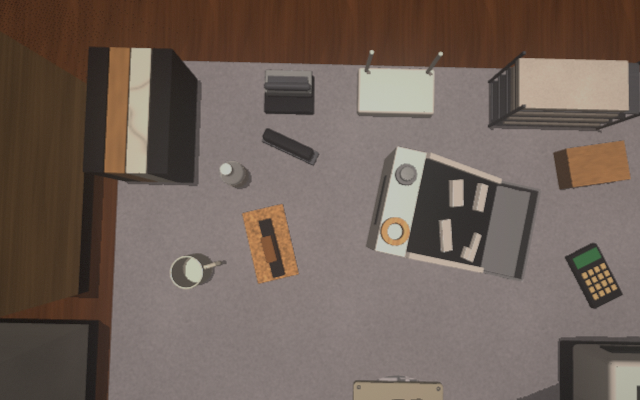

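View pics/side0.png

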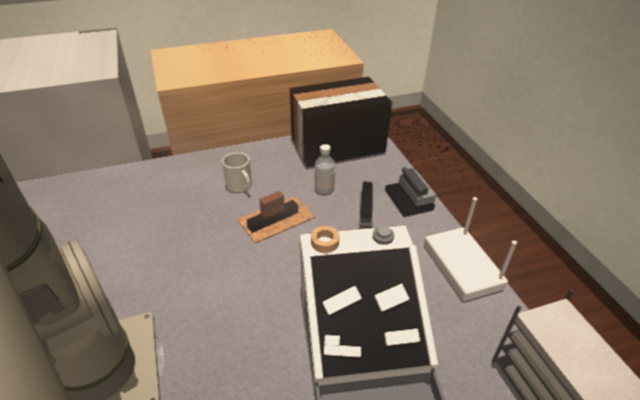

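Top view: the pad with the scraper is at about (270,243) and the scanner at about (455,213), with downhill to the right. The button is at (406,174), the tape at (396,231), the mug at (187,272), the bottle at (232,175) and the stapler at (290,145). I'll enlarge both views to fit the models.

```bash
python3 - <<'E'
import cv2
a=cv2.imread("pics/top0.png")[140:290,235:545]; cv2.imwrite("pics/tc.png",cv2.resize(a,None,fx=2.5,fy=2.5,interpolation=cv2.INTER_CUBIC))
a=cv2.imread("pics/side0.png")[180:400,230:450]; cv2.imwrite("pics/sc.png",cv2.resize(a,None,fx=2.7,fy=2.7,interpolation=cv2.INTER_CUBIC))
E
```

```text
(no output)
```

View pics/tc.png

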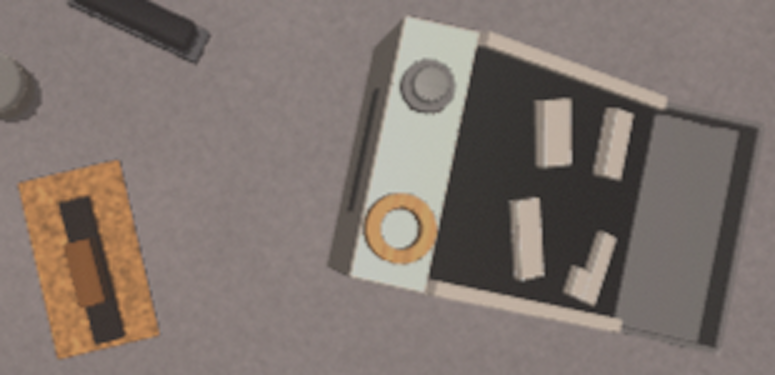

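View pics/sc.png

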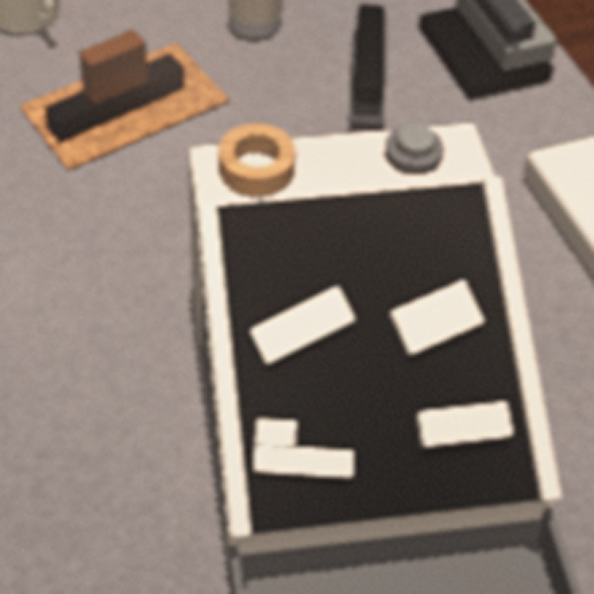

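The crops show the scanner's deck, glass and tray corners, the pad corners and the scraper's foot and grip clearly. All four chips lie within the glass. Next is a least-squares fit in each camera.

```bash
cat > h.py <<'E'
import numpy as np
from scipy.spatial.transform import Rotation as R
from scipy.optimize import least_squares
CAM={"side":(468.2358,320.9915,205.5121,[0.26227461,-0.62061941,0.89732253],[0.89842906,-0.14566583,0.07207194,-0.40793668]),
"top":(409.32788,321.1414,205.8023,[0.51708386,0.21417671,1.08234994],[0.7145925,-0.69917225,0.01796477,-0.01389214])}
def proj(n,P):
    f,cx,cy,t,q=CAM[n]; p=R.from_quat(q).inv().apply(np.atleast_2d(P)-t)
    return np.c_[f*p[:,0]/p[:,2]+cx,f*p[:,1]/p[:,2]+cy]
def ray(n,uv):
    f,cx,cy,t,q=CAM[n]; uv=np.atleast_2d(uv)
    return np.array(t),R.from_quat(q).apply(np.c_[(uv[:,0]-cx)/f,(uv[:,1]-cy)/f,np.ones(len(uv))])
def onplane(n,uv,p0,nrm):
    t,d=ray(n,uv); s=((np.array(p0)-t)@nrm)/(d@nrm); return t+d*s[:,None]
def place(v,P): return R.from_euler('z',v[2]).apply(np.array(P,float)/1000)+[v[0],v[1],0]
def fit(obs,v0):
    def res(v): return np.concatenate([(proj(n,place(v,P))-uv).ravel() for n,P,uv in obs])
    s=least_squares(res,v0,loss='soft_l1'); return s.x,res(s.x).reshape(-1,2)
tc=lambda a:(np.array(a,float)+.5)/2.5-.5+[235,140]
sc=lambda a:(np.array(a,float)+.5)/2.7-.5+[230,180]
def toolmove(pos,quat,tp,tr):
    r=R.from_quat(quat); return r.inv().apply(np.array(tp)-pos),(r.inv()*tr).as_rotvec(degrees=True)
E
python3 - <<'E'
from h import *
np.set_printoptions(precision=4,suppress=True)
T=("top",[[176,-120,175],[176,120,175],[106,-120,175],[106,120,175],[-226,-120,45],[-226,120,45],[141,-60,193]],tc([[406,17],[350,275],[480,33],[427,292],[758,126],[718,348],[432,83]]))
S=("side",[[176,120,175],[176,-120,175],[106,106,177],[106,-106,177],[-106,106,65],[-106,-106,65],[141,-60,193]],sc([[190,147],[476,125],[219,208],[487,184],[250,531],[541,500],[415,137]]))
for o in([T],[S],[T,S]):
    v,r=fit(o,[.5,-.1,1.4]); print("scanner",v,np.degrees(v[2])); print(r.T)
c=[[55,-95,6],[55,95,6],[-55,95,6],[-55,-95,6]]
# pad x -> image left/right
T=("top",[[-55,95,6],[55,95,6],[55,-95,6],[-55,-95,6]],tc([[20,184],[121,161],[159,335],[57,357]]))
S=("side",[[-55,-95,6],[-55,95,6],[55,95,6],[55,-95,6]],sc([[22,103],[188,45],[229,99],[70,168]]))
for o in([T],[S],[T,S]):
    v2,r=fit(o,[.45,.35,-1.4]); print("pad",v2,np.degrees(v2[2])); print(r.T)
T=("top",[[-15,75,34],[15,75,34],[15,-75,34],[-15,-75,34],[-13,32,88],[13,32,88],[13,-32,88],[-13,-32,88]],tc([[60,204],[89,197],[124,334],[95,343],[66,242],[93,236],[104,302],[78,308]]))
v3,r=fit([T],v2); print("scraper",v3,np.degrees(v3[2])); print(r.T)
a=np.radians(28)
nl=np.array([-np.sin(a),0,np.cos(a)]); 
Rs=R.from_euler('z',v[2]); Rg=Rs*R.from_euler('y',-28,degrees=True)
og=np.array([v[0],v[1],.121])
for nm,h,pt,ps in(("b",.012,[[534,101],[567,99],[571,164],[540,166]],[[389,314],[465,279],[485,320],[411,354]]),
 ("d",.014,[[606,109],[633,112],[620,180],[597,174]],[[417,411],[509,402],[513,436],[420,446]]),
 ("a",.01,[[510,201],[540,198],[544,274],[517,279]],[[250,328],[340,286],[356,321],[265,364]]),
 ("c",.01,[[600,232],[617,238],[592,304],[564,290],[575,264],[588,266]],[[257,419],[297,421],[297,448],[355,450],[353,477],[254,472]])):
  for n,uv in(("top",tc(pt)),("side",sc(ps))):
    p=onplane(n,uv,og+Rg.apply([0,0,h]),Rg.apply([0,0,1])); print(nm,n,(Rg.inv().apply(p-og)[:,:2]*1000).round().tolist())
print("tape",Rs.inv().apply(onplane("top",tc([[401,229]]),[0,0,.197],np.array([0,0,1]))-[v[0],v[1],0]),"button",place(v,[[141,-60,193]]),
 onplane("top",tc([[432,83]]),[0,0,.193],np.array([0,0,1])),onplane("side",sc([[415,137]]),[0,0,.193],np.array([0,0,1])))
E
```

```text
scanner [ 0.546  -0.1051  1.3757] 78.82274770399107
[[-0.787  -0.8392  0.2079 -0.6829  2.7863  0.6438  0.349 ]
 [-1.4926  0.5217 -1.1745  0.5497 -1.4113  2.3819  0.5477]]
scanner [ 0.5446 -0.1085  1.3725] 78.63710957437766
[[ 0.0046  0.4083 -0.8978 -1.2676  0.1541  0.1485  1.2838]
 [-0.5486 -1.1576 -0.9651 -0.7245  1.2154  0.3272  1.6559]]
scanner [ 0.5453 -0.1064  1.3734] 78.69102960469053
[[-0.0537 -0.341   0.9268 -0.1996  3.3606  1.0094  1.0302  0.0011  0.2251
  -0.8862 -1.4332  0.249   0.0268  1.1499]
 [-1.3422  0.6205 -0.9542  0.7199 -0.9264  2.8287  0.724  -1.1925 -1.8422
  -1.6852 -1.4827  0.2053 -0.7302  0.9461]]
pad [ 0.4646  0.3393 -1.3308] -76.25126362621135
[[-0.4339  0.103   0.3703 -0.0515]
 [-0.8908 -0.7334  0.604   1.0309]]
pad [ 0.4665  0.335  -1.3488] -77.28004566847159
[[ 0.4179 -1.9186  1.9869 -0.453 ]
 [-0.0623 -0.7292  0.7906 -0.0508]]
pad [ 0.4653  0.3383 -1.3338] -76.42076446866966
[[ 0.0388  0.5991  0.6592  0.213  -0.2817 -3.0883  1.216  -0.6405]
 [-1.2488 -0.9698  0.4102  0.7138 -0.3304 -1.4954 -0.2629 -0.5798]]
scraper [ 0.4558  0.3331 -1.3084] -74.965118697
[... 153 characters left out ...]
, -71.0], [15.0, -83.0], [-6.0, -26.0], [31.0, -16.0]]
b side [[20.0, -13.0], [41.0, -75.0], [9.0, -84.0], [-10.0, -25.0]]
d top [[-35.0, -86.0], [-71.0, -92.0], [-72.0, -25.0], [-40.0, -24.0]]
d side [[-51.0, -22.0], [-52.0, -91.0], [-76.0, -90.0], [-76.0, -21.0]]
a top [[57.0, 22.0], [21.0, 12.0], [-3.0, 80.0], [29.0, 90.0]]
a side [[21.0, 92.0], [45.0, 21.0], [18.0, 12.0], [-7.0, 84.0]]
c top [[-64.0, 28.0], [-89.0, 30.0], [-73.0, 98.0], [-33.0, 90.0], [-40.0, 64.0], [-58.0, 63.0]]
c side [[-45.0, 94.0], [-49.0, 65.0], [-68.0, 67.0], [-73.0, 26.0], [-92.0, 30.0], [-81.0, 100.0]]
tape [[0.1441 0.0695 0.197 ]] button [[0.6318 0.0201 0.193 ]] [[0.6334 0.0223 0.193 ]] [[0.6307 0.0235 0.193 ]]
```

The two cameras agree to about 3 mm. Scanner origin is (0.545,-0.106), yaw 78.7°. The chips lie at glass x from -92 to 45 and y from -91 to 100, so a pass near the centre line covers all four centres. Next I work out the approach to the scraper.

```bash
cat >> h.py <<'E'
SC=(0.5453,-0.1066,np.radians(78.7))   # scanner
SCR=[0.456,0.334,np.radians(-75.0)]      # scraper on pad
def tool(xdir,ydir):
    x=np.array(xdir)/np.linalg.norm(xdir); y=np.array(ydir)-np.dot(ydir,x)*x; y/=np.linalg.norm(y)
    return R.from_matrix(np.c_[x,y,np.cross(x,y)])
def down(yaw): return tool([0,0,-1],[np.cos(yaw),np.sin(yaw),0])
RS=R.from_euler('z',SC[2]); RG=RS*R.from_euler('y',-28,degrees=True); OG=np.array([SC[0],SC[1],.121])
def ontoglass(xg,yg,h,flip=1): # TCP pose with TCP h above the glass
    return OG+RG.apply([xg,yg,h]), tool(RG.apply([0,0,-1]),flip*RG.apply([1,0,0]))
def show(wps,ref=None):
    from station import get_state
    s=get_state(); p,q=(s["tcp_pos"],s["tcp_rot"]) if ref is None else ref
    print("t",s["t"],"tcp",s["tcp_pos"].round(4),"F",s["ft_force"].round(1),"w",round(s["width"],4))
    for n,tp,tr in wps:
        a,b=toolmove(p,q,tp,tr); print(n,a.round(4).tolist(),b.round(1).tolist())
E
python3 - <<'E'
from h import *
from station import get_state
s=get_state(); print(R.from_quat(s["tcp_rot"]).as_matrix().round(2))
g=down(np.radians(105))
show([("via1",[.42,-.42,.33],down(np.radians(30))),("via2",[.56,-.1,.33],down(np.radians(80))),("via3",[.5,.2,.3],g),("above",[.456,.334,.22],g),("via1f",[.42,-.42,.33],down(np.radians(210))),("abovef",[.456,.334,.22],down(np.radians(285)))])
E
```

```text
[[-0.    0.28 -0.96]
 [ 0.   -0.96 -0.28]
 [-1.   -0.    0.  ]]
t 0.1 tcp [ 0.1762 -0.5994  0.3032] F [-0.2  0.  -0.7] w 0.0855
via1 [-0.0267, -0.1034, -0.2845] [-103.6, -0.1, 0.1]
via2 [-0.0264, -0.371, -0.5091] [-153.6, -0.1, 0.0]
via3 [0.004, -0.6757, -0.5361] [-178.6, -0.1, 0.0]
above [0.0842, -0.8165, -0.5317] [-178.6, -0.1, 0.0]
via1f [-0.0267, -0.1034, -0.2845] [76.4, 0.1, 0.1]
abovef [0.0842, -0.8165, -0.5317] [1.4, 0.0, 0.1]
```

Emit:
servo_tool(xyz=[[-0.003,-0.013,-0.036],[-0.007,-0.026,-0.071],[-0.01,-0.039,-0.107],[-0.013,-0.052,-0.142],[-0.017,-0.065,-0.178],[-0.02,-0.078,-0.213],[-0.023,-0.09,-0.249],[-0.027,-0.103,-0.284],[-0.027,-0.128,-0.305],[-0.027,-0.152,-0.325],[-0.027,-0.176,-0.345],[-0.027,-0.2,-0.366],[-0.027,-0.225,-0.386],[-0.027,-0.25,-0.407],[-0.027,-0.274,-0.427],[-0.027,-0.298,-0.448],[-0.027,-0.323,-0.468],[-0.027,-0.347,-0.489],[-0.027,-0.371,-0.509],[-0.027,-0.371,-0.509]], rot=[[-8,0,0],[-16,0,0],[-24,0,0],[-32,0,0],[-40,0,0],[-48,0,0],[-56,0,0],[-64,0,0],[-72,0,0],[-80,0,0],[-88,0,0],[-96,0,0],[-104,0,0],[-112,0,0],[-120,0,0],[-128,0,0],[-136,0,0],[-144,0,0],[-152,0,0],[-153.6,0,0]], hand=0, grip_force=80)

```text
t: 2.1
tcp_pos: [0.5609, -0.0952, 0.3308]
tcp_rot: [0.059, 0.705, -0.057, 0.705]
ft_force: [0.0, -0.7, 0.0]
width: 0.0853
```

```bash
python3 - <<'E'
from h import *
from station import get_state
print(get_state()["qpos"].round(2))
g=down(np.radians(105))
show([("via3",[.5,.2,.3],g),("above",[.456,.334,.22],g),("grasp",[.456,.334,.118],g)])
E
```

```text
[ 0.72  0.28 -0.76  1.54  0.19  1.4   1.36]
t 2.1 tcp [ 0.5609 -0.0952  0.3308] F [ 0.  -0.7  0. ] w 0.0853
via3 [0.0314, 0.2812, -0.1081] [-24.4, 0.0, -0.1]
above [0.1117, 0.4061, -0.1733] [-24.4, 0.0, -0.1]
grasp [0.2137, 0.4059, -0.1733] [-24.4, 0.0, -0.1]
```

Emit:
servo_tool(xyz=[[0.004,0.035,-0.014],[0.008,0.07,-0.027],[0.012,0.105,-0.04],[0.016,0.14,-0.054],[0.02,0.175,-0.067],[0.024,0.21,-0.081],[0.028,0.245,-0.095],[0.031,0.281,-0.108],[0.051,0.312,-0.124],[0.071,0.343,-0.14],[0.091,0.375,-0.157],[0.112,0.406,-0.173],[0.112,0.406,-0.173],[0.112,0.406,-0.173]], rot=[[-3,0,0],[-6,0,0],[-9,0,0],[-12,0,0],[-15,0,0],[-18,0,0],[-21,0,0],[-24.4,0,0],[-24.4,0,0],[-24.4,0,0],[-24.4,0,0],[-24.4,0,0],[-24.4,0,0],[-24.4,0,0]])

```text
t: 3.5
tcp_pos: [0.4599, 0.3297, 0.2181]
tcp_rot: [-0.089, 0.702, 0.089, 0.701]
ft_force: [1.2, -0.2, 0.2]
width: 0.0856
```

```bash
python3 - <<'E'
from h import *
from station import camera
import cv2
g=down(np.radians(105))
show([("above",[.456,.334,.22],g),("grasp",[.456,.334,.118],g)])
a=camera("side")["image"][120:260,210:350]; b=camera("top")["image"][190:300,220:330]
cv2.imwrite("pics/g1.png",np.hstack([cv2.resize(a,(390,390),interpolation=cv2.INTER_CUBIC),cv2.resize(b,(390,390),interpolation=cv2.INTER_CUBIC)]))
E
```

```text
t 3.5 tcp [0.4599 0.3297 0.2181] F [ 1.2 -0.2  0.2] w 0.0856
above [-0.0019, 0.0051, -0.0027] [-0.6, -0.1, 0.0]
grasp [0.1001, 0.0052, -0.0026] [-0.6, -0.1, 0.0]
```

View pics/g1.png

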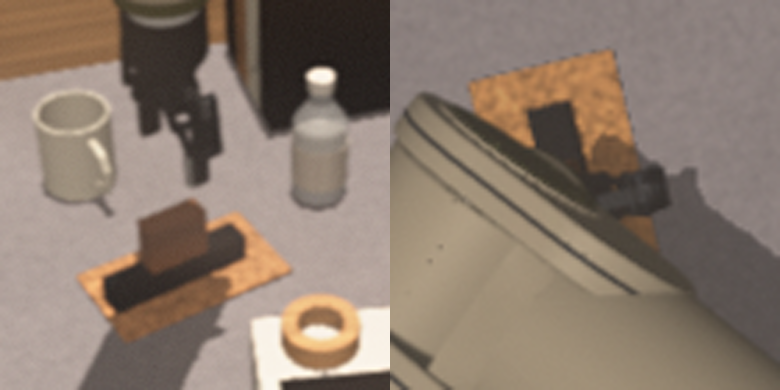

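The open jaws stand over the grip (side crop (170,235)). The mug, bottle and pad are clear, so I descend.

Emit:
servo_tool(xyz=[[0.01,0.003,-0.001],[0.03,0.005,-0.0025],[0.05,0.005,-0.0025],[0.07,0.005,-0.0025],[0.085,0.005,-0.0025],[0.095,0.005,-0.0025],[0.1,0.005,-0.0025],[0.1,0.005,-0.0025],[0.1,0.005,-0.0025]], rot=[[-0.5,0,0],[-0.5,0,0],[-0.5,0,0],[-0.5,0,0],[-0.5,0,0],[-0.5,0,0],[-0.5,0,0],[-0.5,0,0],[-0.5,0,0]])

```text
t: 4.5
tcp_pos: [0.4569, 0.3342, 0.1195]
tcp_rot: [-0.091, 0.701, 0.092, 0.701]
ft_force: [-0.1, 0.1, -0.3]
width: 0.0857
```

Emit:
servo_tool(xyz=[[0,0,0],[0,0,0],[0,0,0],[0,0,0],[0,0,0],[0,0,0],[0,0,0],[0,0,0],[0,0,0],[0,0,0]], rot=[[0,0,0],[0,0,0],[0,0,0],[0,0,0],[0,0,0],[0,0,0],[0,0,0],[0,0,0],[0,0,0],[0,0,0]], hand=255, grip_force=80)

```text
t: 5.5
tcp_pos: [0.4568, 0.334, 0.1192]
tcp_rot: [-0.092, 0.701, 0.092, 0.701]
ft_force: [-0.5, -0.6, 4.8]
width: 0.0251
```

```bash
python3 - <<'E'
from h import *
from station import camera,get_state
import cv2
s=get_state(); print(R.from_quat(s["tcp_rot"]).as_matrix().round(3), s["ft_torque"])
a=camera("side")["image"][150:250,220:330]; b=camera("top")["image"][190:300,220:330]
cv2.imwrite("pics/g2.png",cv2.resize(a,None,fx=5,fy=5,interpolation=cv2.INTER_CUBIC))
p,q=s["tcp_pos"],down(np.radians(105))
show([("lift",p+[0,0,.15],q)]+[(f"glass{x},{h}",*ontoglass(x/1000,.006,h/1000)) for x,h in((90,192),(90,132),(90,112))])
print(p)
E
```

```text
[[ 0.    -0.257  0.966]
 [ 0.     0.967  0.257]
 [-1.    -0.     0.   ]] [-0.3298421   0.06727969 -0.04186526]
t 5.6 tcp [0.4568 0.334  0.1192] F [-0.6 -1.3  5.5] w 0.0254
lift [-0.15, -0.0, 0.0001] [-0.1, 0.0, 0.0]
glass90,192 [-0.2136, -0.4555, -0.0375] [25.7, -6.4, 27.5]
glass90,132 [-0.1606, -0.4302, -0.0251] [25.7, -6.4, 27.5]
glass90,112 [-0.1429, -0.4218, -0.021] [25.7, -6.4, 27.5]
[0.45677708 0.33402301 0.11917123]
```

View pics/g2.png

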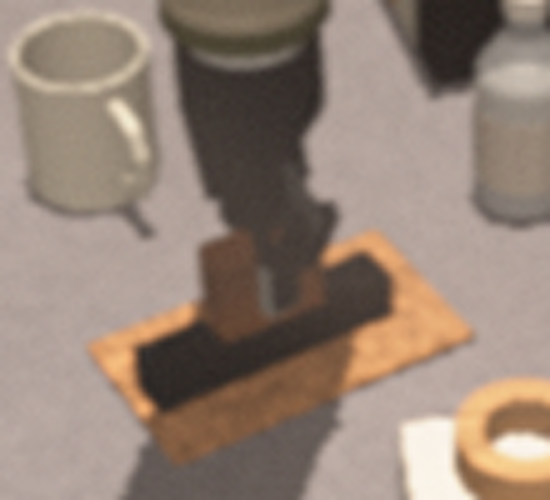

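The grip is held, slightly off its middle towards the far end. I measure that offset from the foot's near bottom edge, (163,408) to (390,310).

```bash
python3 - <<'E'
from h import *
f=lambda a:(np.array(a,float)+.5)/5-.5+[220,150]
p=onplane("side",f([[163,408],[390,310]]),[0,0,.006],np.array([0,0,1.])); print(p)
print("len",np.linalg.norm(p[0]-p[1]))
p2=onplane("side",f([[137,348],[372,254]]),[0,0,.034],np.array([0,0,1.])); print(p2,np.linalg.norm(p2[0]-p2[1]))
c=np.array([.4568,.334,0]); d=np.array([.966,.257,0])  # along scraper length
for q in (p,p2): print("along",(q-c)@d,"across",(q-c)@[-.257,.966,0])
print("tape/bystanders:",onplane("top",[[232,178]],[0,0,.15],np.array([0,0,1.])))
E
```

```text
[[0.38718535 0.3026876  0.006     ]
 [0.52733987 0.34121504 0.006     ]]
len 0.1453535430467694
[[0.37992938 0.32374966 0.034     ]
 [0.52288442 0.3599155  0.034     ]] 0.14745885217877053
along [-0.07529504  0.06999578] across [-0.01235681 -0.01115902]
along [-0.07689136  0.07049784] across [0.00985392 0.00805068]
tape/bystanders: [[0.61825697 0.4141913  0.15      ]]
```

Emit:
servo_tool(xyz=[[-0.01,0,0],[-0.04,0,0],[-0.08,0,0],[-0.12,0,0],[-0.16,0,0],[-0.19,0,0],[-0.21,0,0],[-0.22,0,0],[-0.22,0,0]], rot=[[0,0,0],[0,0,0],[0,0,0],[0,0,0],[0,0,0],[0,0,0],[0,0,0],[0,0,0],[0,0,0]])

```text
t: 6.5
tcp_pos: [0.4567, 0.3342, 0.3398]
tcp_rot: [-0.091, 0.701, 0.092, 0.702]
ft_force: [-0.2, -0.2, -2.4]
width: 0.0254
```

```bash
python3 - <<'E'
from h import *
from station import get_state
print(get_state()["qpos"].round(2))
show([(f"glass{x},{h}",*ontoglass(x/1000,.003,h/1000)) for x,h in((88,200),(88,180),(88,123))])
E
```

```text
[ 0.11  0.34 -1.02  1.53  0.29  1.44  0.91]
t 6.5 tcp [0.4567 0.3342 0.3398] F [-0.2 -0.2 -2.4] w 0.0254
glass88,200 [0.0007, -0.462, -0.0374] [25.7, -6.3, 27.5]
glass88,180 [0.0183, -0.4536, -0.0333] [25.7, -6.3, 27.5]
glass88,123 [0.0687, -0.4296, -0.0216] [25.7, -6.3, 27.5]
```

Emit:
servo_tool(xyz=[[0,-0.01,0],[0,-0.035,-0.002],[0,-0.07,-0.005],[0,-0.105,-0.008],[0,-0.14,-0.011],[0,-0.175,-0.014],[0,-0.21,-0.017],[0,-0.245,-0.02],[0,-0.28,-0.023],[0,-0.315,-0.026],[0,-0.35,-0.028],[0,-0.385,-0.031],[0,-0.42,-0.034],[0,-0.45,-0.036],[0,-0.462,-0.0374],[0,-0.462,-0.0374],[0,-0.462,-0.0374],[0,-0.462,-0.0374]], rot=[[0,0,0],[1.9,-0.5,2],[3.9,-0.9,4.2],[5.8,-1.4,6.3],[7.8,-1.9,8.3],[9.7,-2.4,10.4],[11.7,-2.9,12.5],[13.6,-3.3,14.6],[15.6,-3.8,16.7],[17.5,-4.3,18.7],[19.5,-4.8,20.8],[21.4,-5.2,22.9],[23.4,-5.7,25],[25,-6.1,26.8],[25.7,-6.3,27.5],[25.7,-6.3,27.5],[25.7,-6.3,27.5],[25.7,-6.3,27.5]])

```text
t: 8.3
tcp_pos: [0.5389, -0.1203, 0.339]
tcp_rot: [0.237, 0.667, 0.103, 0.699]
ft_force: [-0.1, 0.0, -1.9]
width: 0.0251
```

```bash
python3 - <<'E'
from h import *
from station import get_state
print(get_state()["qpos"].round(2))
show([(f"glass{x},{h}",*ontoglass(x/1000,.003,h/1000)) for x,h in((88,200),(88,123),(-80,113))])
E
```

```text
[ 0.97  0.29 -0.73  1.57 -0.3   1.39  1.7 ]
t 8.3 tcp [ 0.5389 -0.1203  0.339 ] F [-0.1  0.  -1.9] w 0.0251
glass88,200 [-0.0007, -0.0014, 0.0006] [0.1, -0.1, 0.0]
glass88,123 [0.0763, -0.0013, 0.0008] [0.1, -0.1, 0.0]
glass-80,113 [0.0864, -0.1693, 0.0005] [0.1, -0.1, 0.0]
```

Emit:
servo_tool(xyz=[[0.01,-0.001,0.0005],[0.025,-0.001,0.0005],[0.04,-0.001,0.0005],[0.055,-0.001,0.0005],[0.07,-0.001,0.0005],[0.076,-0.001,0.0005],[0.076,-0.001,0.0005],[0.076,-0.001,0.0005]], rot=[[0,0,0],[0,0,0],[0,0,0],[0,0,0],[0,0,0],[0,0,0],[0,0,0],[0,0,0]])

```text
t: 9.1
tcp_pos: [0.5464, -0.0881, 0.2717]
tcp_rot: [0.238, 0.666, 0.102, 0.699]
ft_force: [-0.2, -0.9, -0.9]
width: 0.0252
```

```bash
python3 - <<'E'
from h import *
from station import camera
import cv2
show([("113",*ontoglass(.088,.003,.113))])
a=camera("side")["image"][200:390,270:450]
cv2.imwrite("pics/g3.png",cv2.resize(a,None,fx=3,fy=3,interpolation=cv2.INTER_CUBIC))
E
```

```text
t 9.1 tcp [ 0.5464 -0.0881  0.2717] F [-0.2 -0.9 -0.9] w 0.0252
113 [0.0114, 0.001, -0.0004] [-0.0, -0.1, 0.0]
```

View pics/g3.png

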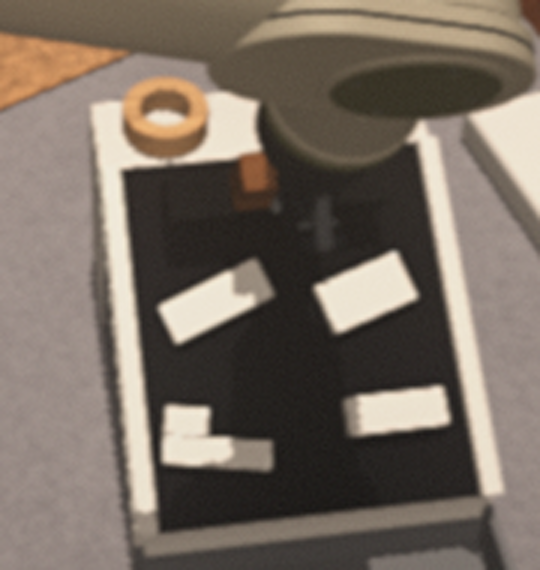

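The foot spans about x=165–385 px, uphill of chips a and b and clear of both rails. Now I lower it gently to contact.

Emit:
servo_tool(xyz=[[0.002,0,0],[0.004,0,0],[0.006,0,0],[0.008,0,0],[0.009,0,0],[0.009,0,0],[0.009,0,0]], rot=[[0,0,0],[0,0,0],[0,0,0],[0,0,0],[0,0,0],[0,0,0],[0,0,0]])

```text
t: 9.85
tcp_pos: [0.5471, -0.084, 0.2634]
tcp_rot: [0.238, 0.666, 0.102, 0.699]
ft_force: [-1.0, 0.3, -1.5]
width: 0.0253
```

Emit:
servo_tool(xyz=[[0.0005,0,0],[0.001,0,0],[0.0015,0,0],[0.0015,0,0]], rot=[[0,0,0],[0,0,0],[0,0,0],[0,0,0]])

```text
t: 10.25
tcp_pos: [0.5472, -0.0833, 0.262]
tcp_rot: [0.238, 0.667, 0.102, 0.699]
ft_force: [-0.2, 0.1, -1.4]
width: 0.0251
```

Emit:
servo_tool(xyz=[[0.0005,0,0],[0.001,0,0],[0.0015,0,0],[0.0015,0,0]], rot=[[0,0,0],[0,0,0],[0,0,0],[0,0,0]])

```text
t: 10.65
tcp_pos: [0.5473, -0.0829, 0.2613]
tcp_rot: [0.238, 0.667, 0.102, 0.699]
ft_force: [-4.8, -1.7, 5.9]
width: 0.025
```

Emit:
servo_tool(xyz=[[0,-0.003,0],[0,-0.01,0],[0,-0.018,0],[0,-0.026,0],[0,-0.034,0],[0,-0.042,0],[0,-0.05,0],[0,-0.058,0],[0,-0.06,0],[0,-0.06,0]], rot=[[0,0,0],[0,0,0],[0,0,0],[0,0,0],[0,0,0],[0,0,0],[0,0,0],[0,0,0],[0,0,0],[0,0,0]])

```text
t: 11.65
tcp_pos: [0.5376, -0.1347, 0.2334]
tcp_rot: [0.238, 0.666, 0.102, 0.7]
ft_force: [-0.0, -1.1, 4.9]
width: 0.0253
```

```bash
python3 - <<'E'
from h import *
from station import get_state
s=get_state(); p=RG.inv().apply(s["tcp_pos"]-OG); print(p, RG.inv().apply(s["ft_force"]),s["ft_torque"])
show([("lo",*ontoglass(-.12,.003,p[2]))])
E
```

```text
[0.02706357 0.00206896 0.11286739] [ 1.36897645 -0.19079566  4.78085975] [-0.1774896  -0.02697104 -0.0717129 ]
t 11.65 tcp [ 0.5376 -0.1347  0.2334] F [-0.  -1.1  4.9] w 0.0253
lo [0.0, -0.1471, -0.0008] [-0.1, 0.0, 0.0]
```

Emit:
servo_tool(xyz=[[0,-0.004,0],[0,-0.012,0],[0,-0.02,0],[0,-0.028,0],[0,-0.036,0],[0,-0.044,0],[0,-0.052,0],[0,-0.06,0],[0,-0.068,0],[0,-0.076,0],[0,-0.084,0],[0,-0.09,0],[0,-0.09,0]], rot=[[0,0,0],[0,0,0],[0,0,0],[0,0,0],[0,0,0],[0,0,0],[0,0,0],[0,0,0],[0,0,0],[0,0,0],[0,0,0],[0,0,0],[0,0,0]])

```text
t: 12.95
tcp_pos: [0.5218, -0.213, 0.1909]
tcp_rot: [0.238, 0.666, 0.102, 0.7]
ft_force: [0.9, -0.7, 4.2]
width: 0.0247
```

```bash
python3 - <<'E'
from h import *
from station import get_state,camera
import cv2
s=get_state(); p=RG.inv().apply(s["tcp_pos"]-OG); print(p, RG.inv().apply(s["ft_force"]),s["ft_torque"])
a=camera("side")["image"][200:400,270:450]; b=camera("top")["image"][140:290,370:545]
cv2.imwrite("pics/g4.png",np.hstack([cv2.resize(a,(360,400),interpolation=cv2.INTER_CUBIC),cv2.resize(b,(437,400),interpolation=cv2.INTER_CUBIC)]))
E
```

```text
[-0.06339338  0.00219022  0.11286139] [ 1.47132243 -0.98252858  3.95966146] [-0.46542489 -0.07033083 -0.13704625]
```

View pics/g4.png

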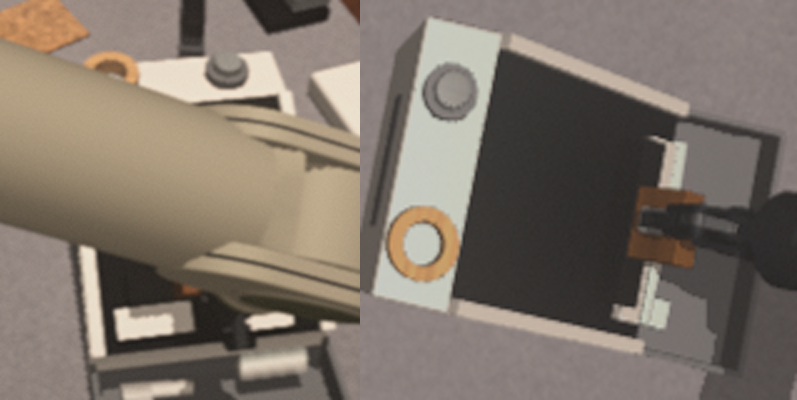

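Chips a and b are riding ahead of the foot, and c and d are going into the tray. The glass behind the foot is clear, so I carry on over the edge.

Emit:
servo_tool(xyz=[[0,-0.004,0],[0,-0.01,0],[0,-0.016,0],[0,-0.022,0],[0,-0.028,0],[0,-0.034,0],[0,-0.04,0],[0,-0.046,0],[0,-0.052,0],[0,-0.058,0],[0,-0.063,0],[0,-0.067,0],[0,-0.067,0],[0,-0.067,0]], rot=[[0,0,0],[0,0,0],[0,0,0],[0,0,0],[0,0,0],[0,0,0],[0,0,0],[0,0,0],[0,0,0],[0,0,0],[0,0,0],[0,0,0],[0,0,0],[0,0,0]])

```text
t: 14.45
tcp_pos: [0.5102, -0.2703, 0.1596]
tcp_rot: [0.238, 0.666, 0.102, 0.699]
ft_force: [0.4, -0.6, 5.9]
width: 0.0256
```

```bash
python3 - <<'E'
from h import *
from station import get_state,camera
import cv2
s=get_state(); p=RG.inv().apply(s["tcp_pos"]-OG); print(p, RG.inv().apply(s["ft_force"]),s["ft_torque"])
E
```

```text
[-0.12968556  0.00236764  0.11271194] [ 2.32235952 -0.53393383  5.47439313] [ 0.21275299 -0.2564803  -0.11208825]
```

Emit:
servo_tool(xyz=[[-0.005,0,0],[-0.02,0,0],[-0.045,0,0],[-0.075,0.01,0],[-0.1,0.04,0],[-0.11,0.08,0],[-0.11,0.12,0],[-0.11,0.16,0],[-0.11,0.2,0],[-0.11,0.22,0],[-0.11,0.22,0]], rot=[[0,0,0],[0,0,0],[0,0,0],[0,0,0],[0,0,0],[0,0,0],[0,0,0],[0,0,0],[0,0,0],[0,0,0],[0,0,0]])

```text
t: 15.55
tcp_pos: [0.5384, -0.1279, 0.3615]
tcp_rot: [0.236, 0.666, 0.104, 0.7]
ft_force: [-0.0, 0.6, -1.8]
width: 0.0252
```

```bash
python3 - <<'E'
from h import *
from station import get_state,camera
import cv2
p=[.456,.334]
show([("over",[.456,.334,.36],down(np.radians(105))),("glass",*ontoglass(.09,.003,.22))])
a=camera("side")["image"][200:400,270:450]; b=camera("top")["image"][140:290,370:545]
cv2.imwrite("pics/g5.png",np.hstack([cv2.resize(a,(360,400),interpolation=cv2.INTER_CUBIC),cv2.resize(b,(437,400),interpolation=cv2.INTER_CUBIC)]))
E
```

```text
t 15.55 tcp [ 0.5384 -0.1279  0.3615] F [-0.   0.6 -1.8] w 0.0252
over [0.206, 0.386, -0.1697] [-25.5, 6.4, -27.4]
glass [0.0028, -0.0032, -0.0005] [0.2, -0.0, 0.1]
```

View pics/g5.png

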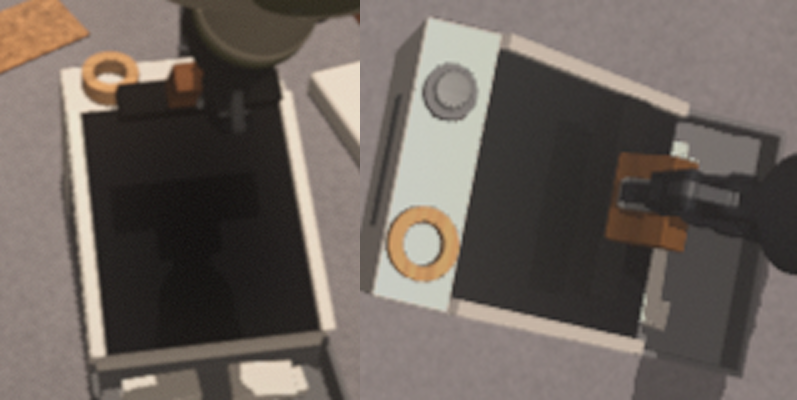

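The glass is empty and the chips lie in the tray (side crop (140,385) and (270,378)). The scraper goes back to the pad.

Emit:
servo_tool(xyz=[[-0.005,0.01,-0.002],[0.0,0.03,-0.008],[0.02,0.065,-0.024],[0.04,0.1,-0.04],[0.058,0.135,-0.055],[0.076,0.17,-0.07],[0.095,0.2,-0.084],[0.113,0.235,-0.1],[0.13,0.265,-0.113],[0.15,0.295,-0.126],[0.168,0.325,-0.14],[0.187,0.355,-0.155],[0.198,0.375,-0.165],[0.206,0.386,-0.17],[0.206,0.386,-0.17],[0.206,0.386,-0.17],[0.206,0.386,-0.17]], rot=[[0,0,0],[-1.8,0.5,-2],[-3.9,1,-4.2],[-5.9,1.5,-6.3],[-7.8,2,-8.4],[-9.8,2.5,-10.5],[-11.8,3,-12.6],[-13.7,3.4,-14.7],[-15.7,3.9,-16.8],[-17.6,4.4,-18.9],[-19.6,4.9,-21],[-21.6,5.4,-23.2],[-23.5,5.9,-25.3],[-25.5,6.4,-27.4],[-25.5,6.4,-27.4],[-25.5,6.4,-27.4],[-25.5,6.4,-27.4]])

```text
t: 17.35
tcp_pos: [0.4576, 0.3307, 0.3588]
tcp_rot: [-0.089, 0.702, 0.09, 0.701]
ft_force: [-0.2, 0.1, -1.2]
width: 0.0248
```

```bash
python3 - <<'E'
from h import *
g=down(np.radians(104.7))
show([("over",[.462,.336,.36],g),("hover",[.462,.336,.135],g),("place",[.462,.336,.1195],g)])
E
```

```text
t 17.35 tcp [0.4576 0.3307 0.3588] F [-0.2  0.1 -1.2] w 0.0248
over [-0.0012, 0.004, 0.0056] [-0.1, -0.1, -0.1]
hover [0.2238, 0.0035, 0.0059] [-0.1, -0.1, -0.1]
place [0.2393, 0.0035, 0.0059] [-0.1, -0.1, -0.1]
```

Emit:
servo_tool(xyz=[[0.01,0.002,0.003],[0.035,0.0035,0.006],[0.065,0.0035,0.006],[0.1,0.0035,0.006],[0.135,0.0035,0.006],[0.165,0.0035,0.006],[0.19,0.0035,0.006],[0.21,0.0035,0.006],[0.222,0.0035,0.006],[0.229,0.0035,0.006],[0.233,0.0035,0.006],[0.233,0.0035,0.006],[0.233,0.0035,0.006]], rot=[[0,0,0],[0,0,0],[0,0,0],[0,0,0],[0,0,0],[0,0,0],[0,0,0],[0,0,0],[0,0,0],[0,0,0],[0,0,0],[0,0,0],[0,0,0]])

```text
t: 18.65
tcp_pos: [0.4619, 0.3373, 0.1264]
tcp_rot: [-0.09, 0.702, 0.091, 0.701]
ft_force: [0.0, 0.1, -0.9]
width: 0.0254
```

```bash
python3 - <<'E'
from h import *
from station import get_state,camera
import cv2
g=down(np.radians(104.7))
show([("place",[.462,.336,.119],g)])
a=camera("side")["image"][150:250,220:330]
cv2.imwrite("pics/g6.png",cv2.resize(a,None,fx=5,fy=5,interpolation=cv2.INTER_CUBIC))
E
```

```text
t 18.65 tcp [0.4619 0.3373 0.1264] F [ 0.   0.1 -0.9] w 0.0254
place [0.0074, -0.0013, -0.0002] [-0.0, -0.0, -0.1]
```

View pics/g6.png

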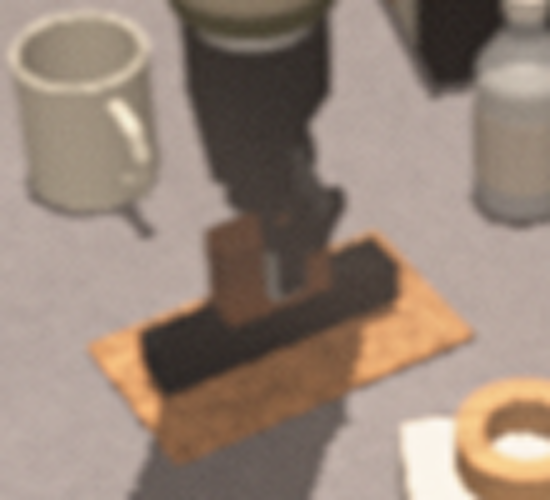

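The scraper hovers level over the middle of the pad, so I lower it.

Emit:
servo_tool(xyz=[[0.002,-0.001,0],[0.004,-0.001,0],[0.006,-0.001,0],[0.007,-0.001,0],[0.007,-0.001,0],[0.007,-0.001,0]], rot=[[0,0,0],[0,0,0],[0,0,0],[0,0,0],[0,0,0],[0,0,0]])

```text
t: 19.3
tcp_pos: [0.4617, 0.3361, 0.1192]
tcp_rot: [-0.09, 0.702, 0.091, 0.701]
ft_force: [-3.5, -2.9, 7.1]
width: 0.0256
```

Emit:
servo_tool(xyz=[[0.0005,0,0],[0.0008,0,0],[0.0008,0,0],[0.0008,0,0]], rot=[[0,0,0],[0,0,0],[0,0,0],[0,0,0]])

```text
t: 19.7
tcp_pos: [0.4616, 0.3362, 0.1191]
tcp_rot: [-0.09, 0.702, 0.091, 0.701]
ft_force: [-6.7, -5.4, 16.7]
width: 0.0251
```

Firm contact, so I release and then rise.

Emit:
servo_tool(xyz=[[-0.0005,0,0],[-0.0005,0,0],[-0.0005,0,0],[-0.0005,0,0],[-0.0005,0,0],[-0.0005,0,0],[-0.0005,0,0],[-0.0005,0,0],[-0.0005,0,0],[-0.0005,0,0]], rot=[[0,0,0],[0,0,0],[0,0,0],[0,0,0],[0,0,0],[0,0,0],[0,0,0],[0,0,0],[0,0,0],[0,0,0]], hand=0)

```text
t: 20.7
tcp_pos: [0.4617, 0.3361, 0.1183]
tcp_rot: [-0.09, 0.702, 0.091, 0.7]
ft_force: [0.4, -0.3, -0.4]
width: 0.0855
```

Emit:
servo_tool(xyz=[[-0.01,0,0],[-0.03,0,0],[-0.06,0,0],[-0.1,0,0],[-0.14,0,0],[-0.18,0,0],[-0.2,0,0],[-0.2,0,0],[-0.2,0,0]], rot=[[0,0,0],[0,0,0],[0,0,0],[0,0,0],[0,0,0],[0,0,0],[0,0,0],[0,0,0],[0,0,0]])

```text
t: 21.6
tcp_pos: [0.4621, 0.3357, 0.3186]
tcp_rot: [-0.09, 0.702, 0.091, 0.701]
ft_force: [0.4, -0.2, -0.6]
width: 0.0852
```

```bash
python3 - <<'E'
from h import *
g=down(np.radians(105)); b=down(np.radians(80))
show([("above button",[.632,.022,.33],b),("hover",[.632,.022,.286],b),("contact",[.632,.022,.266],b)])
E
```

```text
t 21.6 tcp [0.4621 0.3357 0.3186] F [ 0.4 -0.2 -0.6] w 0.0852
above button [-0.0123, -0.3465, 0.0846] [24.7, -0.1, -0.1]
hover [0.0317, -0.3466, 0.0847] [24.7, -0.1, -0.1]
contact [0.0517, -0.3467, 0.0847] [24.7, -0.1, -0.1]
```

Emit:
servo_tool(xyz=[[-0.005,-0.02,0.005],[-0.012,-0.055,0.013],[-0.012,-0.09,0.022],[-0.012,-0.125,0.03],[-0.012,-0.16,0.039],[-0.012,-0.195,0.048],[-0.012,-0.23,0.056],[-0.012,-0.265,0.065],[-0.012,-0.3,0.073],[-0.012,-0.33,0.081],[-0.012,-0.346,0.085],[-0.012,-0.346,0.085],[0.005,-0.346,0.085],[0.02,-0.346,0.085],[0.032,-0.346,0.085],[0.032,-0.346,0.085],[0.032,-0.346,0.085]], rot=[[2,0,0],[4,0,0],[7,0,0],[9,0,0],[12,0,0],[14,0,0],[17,0,0],[19,0,0],[22,0,0],[24,0,0],[24.7,0,0],[24.7,0,0],[24.7,0,0],[24.7,0,0],[24.7,0,0],[24.7,0,0],[24.7,0,0]], hand=255)

```text
t: 23.3
tcp_pos: [0.6321, 0.0231, 0.2854]
tcp_rot: [0.062, 0.705, -0.061, 0.703]
ft_force: [1.1, -0.1, -0.0]
width: -0.0002
```

```bash
python3 - <<'E'
from h import *
from station import get_state,camera
import cv2
show([("contact",[.632,.022,.266],down(np.radians(80)))])
a=camera("side")["image"][170:400,220:450]; b=camera("top")["image"][140:290,235:545]
a=cv2.resize(a,(400,400),interpolation=cv2.INTER_CUBIC); b=cv2.resize(b,(400,194),interpolation=cv2.INTER_CUBIC)
im=np.zeros((400,800,3),np.uint8); im[:,:400]=a; im[:194,400:]=b
im[200:400,400:]=cv2.resize(camera("top")["image"][140:240,345:545],(400,200),interpolation=cv2.INTER_CUBIC)
cv2.imwrite("pics/g7.png",im)
E
```

```text
t 23.3 tcp [0.6321 0.0231 0.2854] F [ 1.1 -0.1 -0. ] w -0.0002
contact [0.0194, -0.0012, 0.0002] [0.1, -0.2, -0.1]
```

View pics/g7.png

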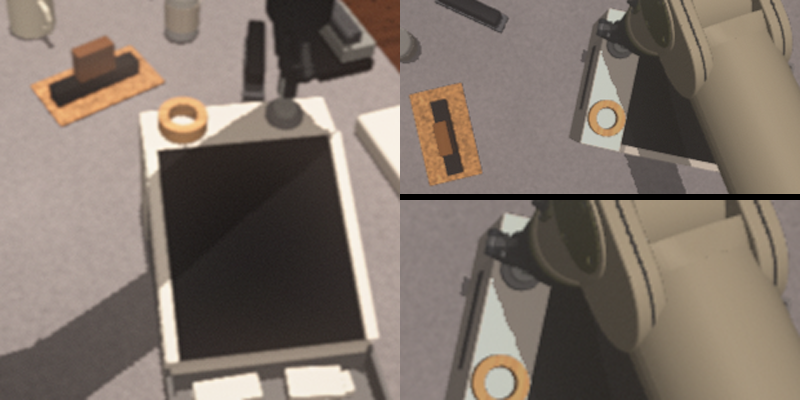

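The scraper stands on the pad, the glass is empty, and the closed fingertips are over the button. Pressing now.

Emit:
servo_tool(xyz=[[0.006,-0.001,0],[0.012,-0.001,0],[0.016,-0.001,0],[0.019,-0.001,0],[0.021,-0.001,0],[0.023,-0.001,0],[0.023,-0.001,0],[0.023,-0.001,0]], rot=[[0,0,0],[0,0,0],[0,0,0],[0,0,0],[0,0,0],[0,0,0],[0,0,0],[0,0,0]])

```text
t: 24.25
tcp_pos: [0.6319, 0.0216, 0.264]
tcp_rot: [0.062, 0.705, -0.061, 0.704]
ft_force: [-6.8, -2.5, 14.1]
width: -0.0001
```

Emit:
servo_tool(xyz=[[0.001,0,0],[0.002,0,0],[0.003,0,0],[0.003,0,0],[0.003,0,0]], rot=[[0,0,0],[0,0,0],[0,0,0],[0,0,0],[0,0,0]])

```text
t: 24.75
tcp_pos: [0.632, 0.0217, 0.2636]
tcp_rot: [0.062, 0.705, -0.062, 0.704]
ft_force: [-15.5, -4.4, 33.2]
width: 0.0002
```

Force rises with almost no motion, so it has bottomed. I check the travel by the force while backing off in small steps.

Emit:
servo_tool(xyz=[[-0.001,0,0],[-0.002,0,0],[-0.003,0,0],[-0.004,0,0],[-0.004,0,0],[-0.004,0,0]], rot=[[0,0,0],[0,0,0],[0,0,0],[0,0,0],[0,0,0],[0,0,0]])

```text
t: 25.35
tcp_pos: [0.6319, 0.0216, 0.2641]
tcp_rot: [0.062, 0.705, -0.061, 0.704]
ft_force: [-3.4, -1.2, 8.2]
width: -0.0002
```

Emit:
servo_tool(xyz=[[-0.001,0,0],[-0.002,0,0],[-0.002,0,0],[-0.002,0,0]], rot=[[0,0,0],[0,0,0],[0,0,0],[0,0,0]])

```text
t: 25.75
tcp_pos: [0.632, 0.0216, 0.2654]
tcp_rot: [0.062, 0.705, -0.061, 0.704]
ft_force: [-1.0, -1.7, 3.7]
width: -0.0001
```

Emit:
servo_tool(xyz=[[-0.001,0,0],[-0.002,0,0],[-0.002,0,0],[-0.002,0,0]], rot=[[0,0,0],[0,0,0],[0,0,0],[0,0,0]])

```text
t: 26.15
tcp_pos: [0.6321, 0.0218, 0.2674]
tcp_rot: [0.062, 0.705, -0.061, 0.704]
ft_force: [0.1, -1.5, 3.7]
width: -0.0001
```

Emit:
servo_tool(xyz=[[-0.001,0,0],[-0.002,0,0],[-0.002,0,0],[-0.002,0,0]], rot=[[0,0,0],[0,0,0],[0,0,0],[0,0,0]])

```text
t: 26.55
tcp_pos: [0.6321, 0.0218, 0.2694]
tcp_rot: [0.062, 0.705, -0.061, 0.704]
ft_force: [-0.1, -1.2, 1.7]
width: 0.0004
```

The spring force runs from about 0.264 up to about 0.270 m, which is the full 6 mm. I retreat clear.

Emit:
servo_tool(xyz=[[-0.01,0,0],[-0.03,0,0],[-0.06,0,0],[-0.09,0,0],[-0.1,0.03,0],[-0.1,0.07,-0.01],[-0.1,0.11,-0.03],[-0.1,0.14,-0.05],[-0.1,0.16,-0.07],[-0.1,0.17,-0.08],[-0.1,0.17,-0.08],[-0.1,0.17,-0.08]], rot=[[0,0,0],[0,0,0],[0,0,0],[0,0,0],[0,0,0],[0,0,0],[0,0,0],[0,0,0],[0,0,0],[0,0,0],[0,0,0],[0,0,0]])

```text
t: 27.75
tcp_pos: [0.5838, 0.2014, 0.3699]
tcp_rot: [0.062, 0.705, -0.062, 0.704]
ft_force: [-0.3, -1.1, -0.5]
width: -0.0
```

```bash
python3 - <<'E'
from h import *
from station import camera
import cv2
show([])
a=camera("side")["image"][150:400,210:460]; b=camera("top")["image"][110:300,160:550]
im=np.zeros((400,800,3),np.uint8); im[:,:400]=cv2.resize(a,(400,400),interpolation=cv2.INTER_CUBIC); im[:195,400:]=cv2.resize(b,(400,195),interpolation=cv2.INTER_CUBIC)
im[200:,400:]=cv2.resize(b[60:180,250:],(280,240),interpolation=cv2.INTER_CUBIC)[20:220].copy() if 0 else cv2.resize(b[50:180,230:],(400,200),interpolation=cv2.INTER_CUBIC)
cv2.imwrite("pics/g8.png",im)
E
```

```text
t 27.75 tcp [0.5838 0.2014 0.3699] F [-0.3 -1.1 -0.5] w -0.0
```

View pics/g8.png

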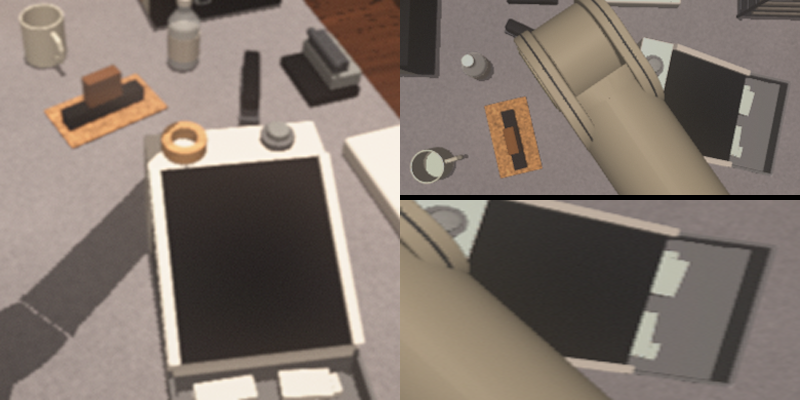

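The glass is clear and the chips lie in the tray as two overlapping pairs. The scraper stands on its pad, the button is up and the bystanders haven't moved. Handing in.

```bash
python3 -c "
from station import *
print(job_done())"
```

```text
the job is handed in; nothing more can be done
None
```

The job is done and handed in at about 28 s of the 64 s allowed. I wiped all four offcuts into the tray in one pass near the centre line, stood the scraper back on its pad and let go, then pressed the start button and released it.

**Last checks:**
- **Glass and tray:** the last picture shows the glass empty. The offcuts lie at the foot of the tray as two overlapping pairs. I judged all four to be there from those pairs, without counting each one separately.
- **Scraper:** it stands upright on the pad, set about 6 mm nearer the pad's middle than where it started.
- **Force on the glass:** it read about 4–8 N each time I checked, well under 40 N. I only read it at the end of each move, not all through the wipe.
- **Button:** it reached a hard stop with the force at 33 N upward (about 37 N in all). As I backed off, the spring force lasted over about 6 mm, so it went fully down and came back up.
- **Bystanders:** the tape roll, mug, bottle and stapler look unmoved, judged by eye from the pictures. The arm hid part of the stapler in the top view.

**One disagreement:** the button stopped with the tool about 3.5 mm higher than I expected. I put this down to the shut fingertips reaching slightly further than the stated 73 mm.

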